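Bring the specimen carriage to its index with the wheel under the stage

TASK

On the low white specimen stage, turn the four-spoked wheel mounted under its front lip until the pointer of the carriage on top stands opposite the tall upright index fin (not the low round stud). Move the carriage only by means of the wheel, never by touching it, and leave the bottle, beaker and dish where they are.

Things in the scene. Friction and masses are not known exactly. Their poses are not given: they have to be found in the camera images.
- stage: Fixed stage: white deck plate 200 (its x) by 300 mm (its y), underside 80, top 90 mm above the bench, on four 24 mm square legs (centres x = +-85, y = +-135 mm). Origin on the bench under the deck's centre, z up; the front lip, at x = -100 mm, faces the robot. A rail along y on top has end brackets up to 110 mm high; in front of x = -25 mm nothing rises above the deck.
- wheel_axis (a point): On the wheel's vertical axis, at spoke height: 60 mm above the bench, 20 mm behind the lip (stage x = -80, y = 0). Black hub 44 mm in diameter under the deck, four level steel spokes 12 mm thick at 90 degrees, each ending in a 20 mm black ball centred 88 mm from the axis. The foremost spokes stick out in front of the lip, where shut fingers can push them from above.
- wheel (a joint): Turn of the wheel in rad, -3.7 to 3.7, clockwise from above positive. At q the spokes lie at q + k*90 degrees from straight forward (stage -x) towards stage +y: pushing a front spoke to stage +y raises q. Stays where left (friction 0.25 N m, 3 to 4 N at 75 mm). The carriage moves to stage +y by 18 mm per rad, and is at y = 0 when q = 0.
- pointer_tip (a point): Tip of the carriage's dark steel pointer, 5 mm wide, that points to stage +x (away from the robot); 105 mm above the bench, at stage x = 64 mm, at the y of the carriage's origin.
- index_fin: Tall steel fin with a ridged top, 10 mm wide along stage y, 22 mm along stage x, 41 mm high, fixed on the deck behind the pointer at stage x = 82 mm. Origin at the centre of its foot, axes as the stage. The pointer must stand opposite it.
- stud: Low round steel stud, 20 mm in diameter, 12 mm high, fixed on the deck in the same row as the fin on the other side of the middle; it is not the target. Origin at the centre of its foot.
- reagent_bottle: Loose amber bottle, 64 mm in diameter, 150 mm high, upright beside the stage. Origin at the centre of its underside. Leave alone.
- beaker: Loose glass beaker, 72 mm in diameter, 85 mm high, upright beside the stage. Origin at the centre of its underside. Leave alone.
- dish: Loose white dish, 90 mm in diameter, 18 mm high, on the bench in front of the stage towards its +y side. Origin at the centre of its underside. Leave alone.
- carriage: Carriage on the rail: aluminium plate 64 by 90 mm with a glass plate, white disc and two clips, 100 to 119 mm above the bench. Origin at the centre of its underside, at stage x = 10 mm; axes as the stage. It slides along stage y from -67 to 67 mm, only geared to the wheel. Do not touch it.

How it is judged (in metres and radians):
At the end, for the whole second after the job is handed in: The pointer's tip stands opposite the fin, within the fin's 10 mm width (at most 5 mm to either side of its middle along the stage's y), and the wheel is at rest (y of pointer_tip in the frame of index_fin between -0.005 and 0.005 m and velocity of joint wheel between -0.03 and 0.03 rad/s); the robot touches nothing.
It fails at once if the robot touches the carriage (contact force between carriage and the fingers above 0.5 N or contact force between carriage and the arm above 0.5 N).
It fails at once if the bottle, beaker or dish is moved more than 30 mm (distance of any of reagent_bottle, beaker, dish from where it was at the start of the episode above 0.03 m).
It also fails if it takes over 64 s, if anything falls off the work surface, if the arm or the gripper's body presses on something with over 40 N, if the wrist force passes 120 N, or if a joint passes its speed limit or range.

ROBOT

A 7-joint arm with a two-finger parallel gripper is mounted at the origin on the work surface. World frame = base frame: x ahead of the robot, y to its left, z up, the work surface at z = 0. Lengths are in mm, angles in rad, forces in N, time in s.
With the tool pointing down it reaches from about 400 to 850 mm from the base axis. Payload 6.9 kg.
Tool frame: the origin (TCP) lies midway between the tips of the shut fingers; the grasp point (between the pads) lies 19 mm behind it; z points along the fingers, y is the direction in which the jaws open and shut (so a half turn about z gives the same grasp; the last joint's range is limited). The gripper opens to 85 mm and grips with 20 to 120 N. Pads are 22 mm wide; open, the fingers measure 114 mm over their backs; the gripper's body (76 mm by 85 mm) begins 54 mm behind the grasp point. The pads swing forward as they close: fully open they stand 13 mm farther back than shut.
Start: joints at [-1.002, 0.507, -0.238, 1.5, 0.126, 1.149, -0.155], TCP at [279.609, 558.954, 231.275] pointing down, gripper open.
Joint ranges: [-3.08, 3.08], [-0.24, 2.05], [-1.43, 1.35], [0, 2.5], [-1.52, 4.66], [0.17, 1.96], [-2.89, 2.89]. Speed limits (rad/s): [2.39, 2.39, 3.14, 3.14, 3.14, 3.14, 3.14].

INTERFACE

Orientations are given as a rotation vector (axis times angle).
In Python, from cell import status, vision, env gives the robot as it stands.
- The arm moves only by the tool step_arm, never from a script. Its arguments are lists of equal length, an entry for each row: "claw": the opening, from 0 (shut) to 1 (fully open); "dp": the shift along the tool's x, y, z in cm, a list of three; "turn": the turn, a rotation vector about the tool's x, y, z in rad, a list of three. A call has exactly 5 rows; each row shifts and turns the commanded pose from where the row before left it, along the tool's axes as they then stand; what a row does not reach is not made up. A row lasts 1/10 s, in which the tool goes at most 50 mm and 8.59 degrees, less where a joint would pass 70% of its speed; a pose out of reach is approached as far as the arm can. A call is refused whole if a number of a shift passes 5 or a number of a turn 0.15, either way. A call with a gripper value outside its range is refused whole. The fingers move at their own pace and stop on an object; "newtons" is the grip in N (left out, the last holds). Time passes only in rows, so rows that do not move let the fingers close, or fill a call up. It gives the time, the measured TCP pose, the force and the opening at its end, in the units of the state.
- status.observe(): the state, without advancing time (a new reading comes with each control period).
- vision.grab_frame(name): name is "scene" or "top" or "wrist"; returns a dict with "frame" (420x560x3 uint8, red, green, blue), "intrinsics" (3x3 intrinsics, pixels), "R" (3x3) and "t" (3): a world point X has camera coordinates R X + t; the wrist camera has in their place "hand_eye" (4x4, takes a point from camera to tool coordinates, whose origin is the TCP and whose axes are the flange's). Camera axes: x right, y down, z forward; pixel columns grow to the right and rows downward; lengths in mm; the calibration is good to about 2 mm. A picture is of the moment at which its call begins: read the wrist's pose just before it. There is no depth.
- env.job_done(): hands the job in, once; it reports no verdict.
The state is a dict: "clock": time; "qpos": joint angles; "joint_vel": joint speeds; "tau": joint torques, N m; "ee_pos": TCP position; "tool_rot": TCP orientation; "contact_force": force on the tool from outside, world axes, zero at the start; "torque": the same for the moment, N m; "finger_gap": opening from 0.0 (shut) to 1.0 (fully open).
Only numpy, scipy, OpenCV 4.12 (cv2) and the standard library are available. Lean on these libraries where they do the work, as an engineer would, in place of code of your own. Each camera call takes 0.05 s, during which the arm holds its last target.

## Working session

There is one attempt and no reset: what is moved stays moved. The work goes in short steps, Python scripts to look and compute and a tool call to move; the robot and the scene stay as the last step left them, time stands still between calls to the robot, and variables do not carry over. Pictures are saved under pics/ and viewed, and the job is handed in when it is done.

Besides the shell and the picture viewer there is one more tool, called as a command line: name --argument value ..., lists and objects as JSON in quotes. step_arm: Moves the arm, as the interface text tells. Its arguments: {"type":"object","properties":{"claw":{"type":"array","items":{"type":"number"}},"dp":{"type":"array","items":{"type":"array","items":{"type":"number"}}},"turn":{"type":"array","items":{"type":"array","items":{"type":"number"}}},"newtons":{"type":"number"}},"required":["claw","dp","turn"]}

```bash
ls; mkdir -p pics
python3 - <<'E'
from cell import status, vision
import cv2,numpy as np
s=status.observe();print(s)
for n in ("scene","top"):
    f=vision.grab_frame(n);cv2.imwrite(f"pics/{n}0.png",f["frame"][:,:,::-1])
    print(n,f["intrinsics"],f["R"],f["t"])
    np.savez(f"{n}0.npz",**{k:np.array(v) for k,v in f.items()})
E
```

```text
pics
{'clock': 0.0, 'qpos': array([-1.00149383,  0.50830981, -0.23750923,  1.50117107,  0.12574005,
        1.14888689, -0.15479481]), 'joint_vel': array([-0.00033319,  0.00078391, -0.00011838, -0.00121211,  0.00032718,
       -0.00154359,  0.00060533]), 'tau': array([-2.34516619e-04, -6.20600224e+01, -2.18714990e+00, -2.49658746e+01,
        1.25561180e-02,  1.19739145e-02, -1.13341025e-05]), 'ee_pos': array([279.45334729, 558.46776482, 230.43334946]), 'tool_rot': array([-7.21905529e-01, -3.05718512e+00,  2.75106184e-03]), 'contact_force': array([ 0.44509057, -0.3070894 , -0.09230567]), 'torque': array([0.01562174, 0.018251  , 0.02844439]), 'finger_gap': 1.001930166296601}
scene [[480.96915256   0.         280.359385  ]
 [  0.         480.96915256 221.17271907]
 [  0.           0.           1.        ]] [[-0.43522624  0.90031798  0.00237949]
 [ 0.55657761  0.27113288 -0.78530779]
 [-0.70767188 -0.34046218 -0.61910097]] [ 240.78022884 -268.6296482  1424.75686338]
top [[400.54185033   0.         280.083833  ]
 [  0.         400.54185033 207.80799258]
 [  0.           0.           1.        ]] [[-0.0267185  -0.99947629 -0.01825537]
 [-0.99014008  0.02897217 -0.13705194]
 [ 0.13750906  0.01441355 -0.99039563]] [ 63.2409534  625.67236655 838.40143596]
```

View pics/scene0.png

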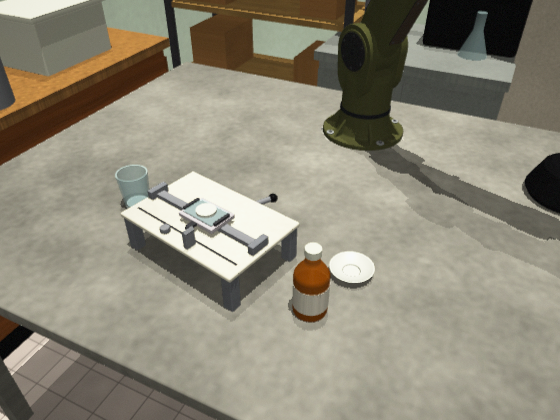

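View pics/top0.png

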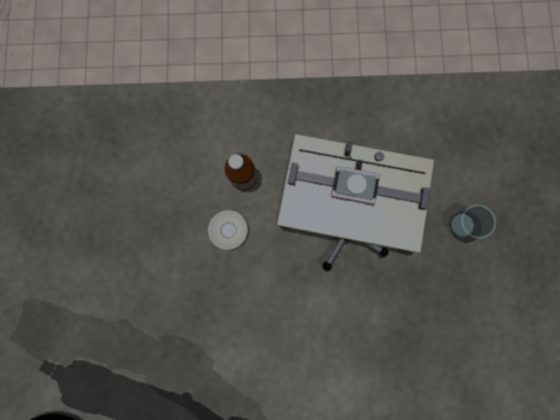

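The top view shows the deck (corners about 295,136 / 433,158 / 421,250 / 280,228), the fin at about (348,149), the stud at (379,156) and the front balls at (327,266) and (384,252). Next I'll measure these more closely.

```bash
cat > h.py <<'E'
import numpy as np,cv2
def ray(f,px,z):
    K,R,t=f["intrinsics"],f["R"],f["t"]
    d=R.T@np.linalg.inv(K)@np.array([px[0],px[1],1.]); c=-R.T@t
    return c+d*(z-c[2])/d[2]
def proj(f,X):
    p=f["intrinsics"]@(f["R"]@np.array(X,float)+f["t"]); return p[:2]/p[2]
E
python3 - <<'E'
from h import *
f=dict(np.load("top0.npz"));im=f["frame"][:,:,::-1].copy()
hsv=cv2.cvtColor(im,cv2.COLOR_BGR2HSV)
m=((hsv[:,:,2]>130)).astype(np.uint8);m[:100]=0;m[:,:265]=0
m[300:]=0
m=cv2.morphologyEx(m,cv2.MORPH_CLOSE,np.ones((9,9)))
c=max(cv2.findContours(m,0,2)[0],key=cv2.contourArea)
W=np.array([ray(f,p[0],90)[:2] for p in cv2.convexHull(c)],np.float32)
print(cv2.minAreaRect(W)); print(cv2.boxPoints(cv2.minAreaRect(W)))
cv2.imwrite("pics/topz.png",cv2.resize(im[125:280,270:440],None,fx=4.6,fy=3.8*1,interpolation=cv2.INTER_CUBIC))
big=cv2.resize(im[125:275,265:445],None,fx=4,fy=4,interpolation=cv2.INTER_CUBIC);cv2.imwrite("pics/topz.png",np.clip(big*1.4,0,255))
g=dict(np.load("scene0.npz"))["frame"][:,:,::-1]
cv2.imwrite("pics/scz.png",cv2.resize(g[160:310,110:310],None,fx=4,fy=4,interpolation=cv2.INTER_CUBIC))
E
```

```text
((650.44287109375, -113.93879699707031), (295.64068603515625, 195.86001586914062), 77.3169174194336)
[[ 522.44727  -236.65091 ]
 [ 713.5282   -279.65356 ]
 [ 778.4385      8.773315]
 [ 587.35754    51.77597 ]][ WARN:0@0.131] global loadsave.cpp:1063 imwrite_ Unsupported depth image for selected encoder is fallbacked to CV_8U.
```

View pics/topz.png

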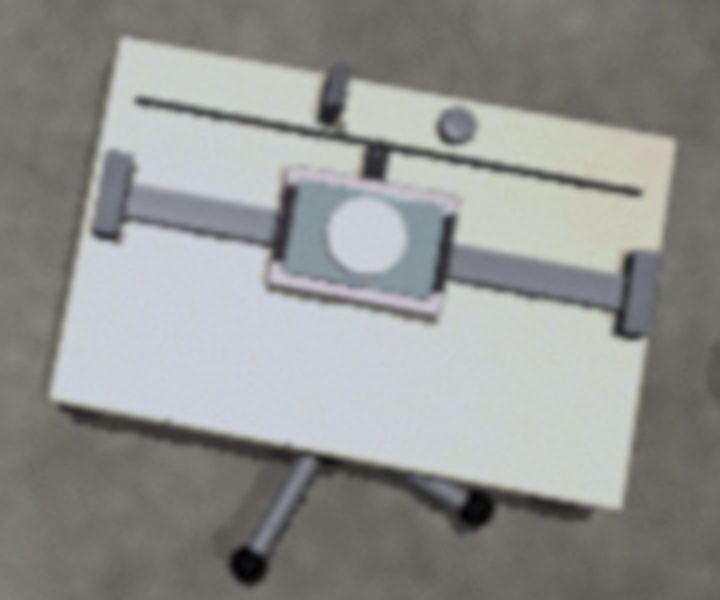

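View pics/scz.png

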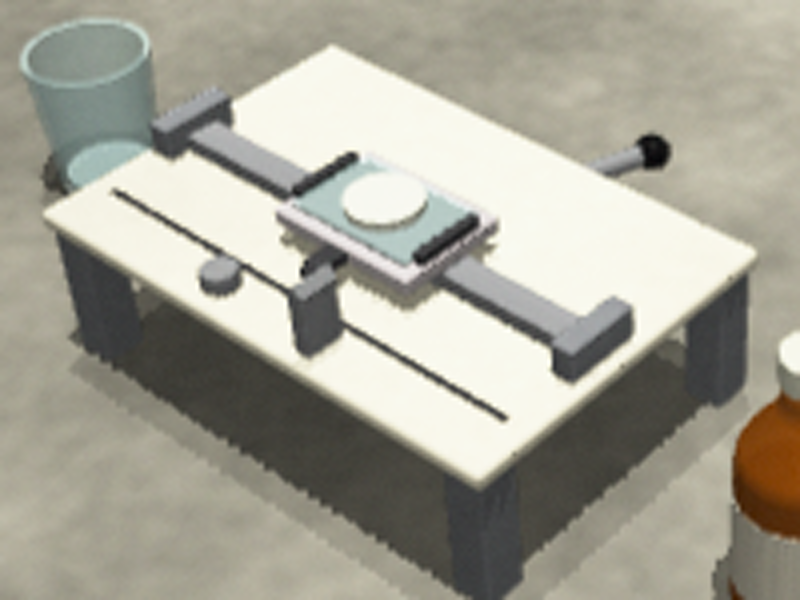

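Run:
```python
from h import *
f=dict(np.load("top0.npz"))
P=lambda u,v,z:ray(f,(265+(u+.5)/4-.5,125+(v+.5)/4-.5),z)
C=np.array([P(121,38,90),P(677,140,90),P(622,508,90),P(50,401,90)])[:,:2]
S=np.array([[100,150],[100,-150],[-100,-150],[-100,150]],float)
c=C.mean(0);A=(S).T@(C-c);th=np.arctan2(A[0,1]-A[1,0],A[0,0]+A[1,1])
R=np.array([[np.cos(th),-np.sin(th)],[np.sin(th),np.cos(th)]])
print("th",th,"c",c,"resid",(C-c)@R-S)
st=lambda X:(X[:2]-c)@R
for n,a in dict(fin_top=(339,75,131),fin_frontfoot=(331,122,131),stud=(457,122,102),ptip=(379,146,106),disc=(367,234,118),ballL=(249,564,60),ballR=(476,508,60),plateL=(288,168,106),plateR=(461,198,106)).items():
    print(n,st(P(*a)))
w=c+R@np.array([-80,0]);print("axis",w)
for n,a in dict(ballL=(249,564,60),ballR=(476,508,60)).items():
    d=st(P(*a))-[-80,0]; print(n,np.hypot(*d),np.arctan2(d[1],-d[0]), P(*a))
# others
g=dict(np.load("scene0.npz"))
Q=lambda u,v,z:ray(g,(110+(u+.5)/4-.5,160+(v+.5)/4-.5),z)
for n,a in dict(fin_foot_back=(317,355,90),fin_top=(316,285,131),stud=(220,268,102),ball=(654,151,60),corner0=(481,490,90),c1=(755,252,90),c2=(335,44,90),c3=(45,213,90)).items():
    print("scene",n,st(Q(*a)))
print("dish",st(ray(f,(228,230),10)),"bottle",st(ray(f,(236,161),150)),"beaker",st(ray(f,(462,226),0)))
np.savez("stage.npz",c=c,R=R,th=th)
```

```text
th -0.21803602263379718 c [ 649.97010953 -114.62075192] resid [[-0.9555813  -1.2686667 ]
 [-1.72528553  0.92249917]
 [ 1.95606388  1.55342211]
 [ 0.72480295 -1.20725458]]
fin_top [86.83132672 35.1936602 ]
fin_frontfoot [62.014656  35.0620486]
stud [ 82.78767635 -32.11654737]
ptip [61.46570773  6.09604151]
disc [11.77498308  6.14808259]
ballL [-161.66138654   30.23658632]
ballR [-109.91627221  -82.45919748]
plateL [41.24238334 50.27806255]
plateR [ 42.16121161 -39.73956626]
axis [571.86417633 -97.31574688]
ballL 87.07946487858902 0.35461549854309427 [498.67674478 -50.13065318  60.        ]
ballR 87.71831388906325 -1.2227633999669885 [ 524.8192365  -171.35138849   60.        ]
scene fin_foot_back [86.82770708 41.51252336]
scene fin_top [84.02311405 44.72103882]
scene stud [ 81.03376542 -28.50677609]
scene ball [-165.37749585   34.21106502]
scene corner0 [103.15666727 158.29943285]
scene c1 [-97.50570242 152.45832543]
scene c2 [-101.7302553  -144.57443989]
scene c3 [  97.23174094 -142.8820501 ]
dish [-124.73817684  259.81387181] bottle [  4.09478564 249.91976852] beaker [ -14.41177299 -261.67886107]
```

```bash
cat >> h.py <<'E'
def delta(f,s,z):
    from cell import status
    from scipy.spatial.transform import Rotation as Ro
    S=np.load("stage.npz");c,R,th=S["c"],S["R"],S["th"]
    w=c+R@np.array([-80.-f,s]); o=status.observe()
    T=Ro.from_rotvec(o["tool_rot"]).as_matrix()
    want=np.array([[-np.cos(th),-np.sin(th),0],[-np.sin(th),np.cos(th),0],[0,0,-1]]).T
    want=np.column_stack([[-np.cos(th),-np.sin(th),0],[-np.sin(th),np.cos(th),0],[0,0,-1]])
    print("t",o["clock"],"target",w,z,"now",o["ee_pos"],"F",o["contact_force"])
    d=R.T@(o["ee_pos"][:2]-c)-[-80,0]; print("now f,s",-d[0],d[1])
    print("dp_cm",T.T@(np.array([*w,z])-o["ee_pos"])/10,"turn",Ro.from_matrix(T.T@want).as_rotvec())
E
python3 -c "
from h import *
delta(78,-9,150)"
```

```text
t 0.1 target [493.76407839 -89.23028446] 150 now [279.42738499 558.56046801 230.51002974] F [ 0.14935253  0.34666389 -0.14906324]
now f,s 427.38737111809974 577.0900460016031
dp_cm [-48.14733333 -48.33535005   8.12881595] turn [-1.60334938e-03 -2.00120479e-04 -2.45743412e-01]
```

step_arm --claw '[0,0,0,0,0]' --dp '[[0,0,0],[0,0,0],[-2.3,-3.9,0],[-2.3,-3.9,0],[-2.3,-3.9,0]]' --turn '[[0,0,-0.123],[0,0,-0.123],[0,0,0],[0,0,0],[0,0,0]]'

```text
clock: 0.6
ee_pos: [321.8, 428.1, 230.6]
tool_rot: [-0.34, -3.123, 0.002]
contact_force: [-0.1, -0.2, -0.6]
finger_gap: 0.137
```

step_arm --claw '[0,0,0,0,0]' --dp '[[-2.3,-3.9,0],[-2.3,-3.9,0],[-2.3,-3.9,0],[-2.3,-3.9,0],[-2.3,-3.9,0]]' --turn '[[0,0,0],[0,0,0],[0,0,0],[0,0,0],[0,0,0]]'

```text
clock: 1.1
ee_pos: [392.0, 212.6, 231.2]
tool_rot: [-0.341, -3.123, 0.0]
contact_force: [1.3, -0.2, -0.2]
finger_gap: 0.003
```

step_arm --claw '[0,0,0,0,0]' --dp '[[-2.3,-3.9,0],[-2.3,-3.9,0],[-2.3,-3.9,0],[-2.3,-3.9,0],[-2.3,-3.9,0]]' --turn '[[0,0,0],[0,0,0],[0,0,0],[0,0,0],[0,0,0]]'

```text
clock: 1.6
ee_pos: [462.0, -2.5, 231.2]
tool_rot: [-0.341, -3.123, 0.0]
contact_force: [0.9, 0.1, 0.1]
finger_gap: 0.0
```

```bash
python3 -c "
from h import *
delta(78,-9,150)"
```

```text
t 1.6 target [493.76407839 -89.23028446] 150 now [462.03543588  -2.52816812 231.2397239 ] F [0.86899828 0.12506789 0.12942807]
now f,s 127.73219740097454 68.78606735656129
dp_cm [-4.97142498 -7.77988318  8.12384859] turn [-7.34149028e-05 -1.39755094e-04  3.76657757e-04]
```

step_arm --claw '[0,0,0,0,0]' --dp '[[-2.2,-3.5,2],[-2.2,-3.5,3],[0,0,2.5],[0,0,0],[0,0,0]]' --turn '[[0,0,0],[0,0,0],[0,0,0],[0,0,0],[0,0,0]]'

```text
clock: 2.1
ee_pos: [489.2, -77.0, 157.0]
tool_rot: [-0.34, -3.122, -0.001]
contact_force: [0.1, -0.4, -0.0]
finger_gap: 0.001
```

```bash
python3 -c "
from h import *
delta(78,-9,50)
from cell import vision
for n in ('wrist','top'):
    f=vision.grab_frame(n);cv2.imwrite(f'pics/{n}1.png',f['frame'][:,:,::-1])
    np.savez(f'{n}1.npz',**{k:np.array(v) for k,v in f.items()})
im=cv2.imread('pics/top1.png');cv2.imwrite('pics/top1z.png',cv2.resize(im[125:275,265:445],None,fx=4,fy=4,interpolation=2))
print(f.keys())"
```

```text
t 2.1 target [493.76407839 -89.23028446] 50 now [489.19188593 -76.9508522  156.98813486] F [ 0.06874755 -0.42802543 -0.02889574]
now f,s 85.12013745456795 1.999683774165156
dp_cm [-0.72752918 -1.10414256 10.6973396 ] turn [ 0.00031731 -0.00156187  0.00108307]
dict_keys(['frame', 'intrinsics', 'R', 't'])
```

View pics/top1z.png

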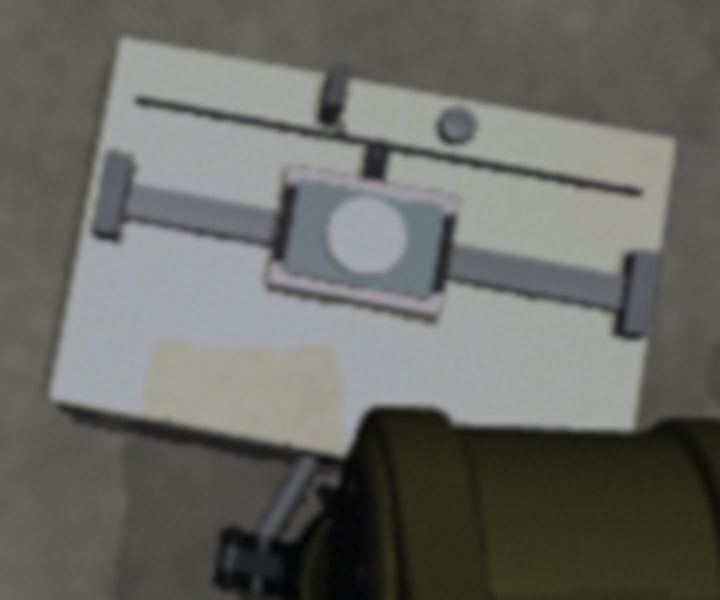

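View pics/wrist1.png

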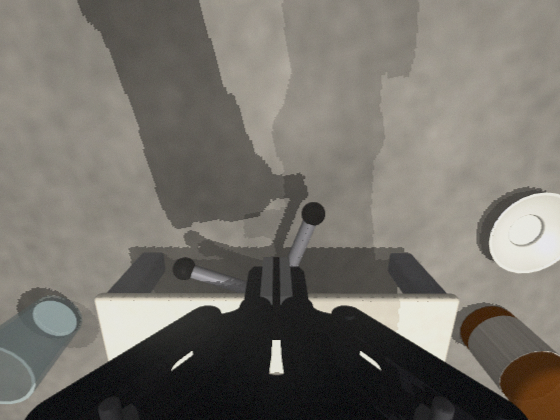

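```bash
python3 -c "
from h import *
from cell import vision
f=vision.grab_frame('scene');cv2.imwrite('pics/scene1.png',f['frame'][:,:,::-1])
f=dict(np.load('wrist1.npz'));print(f['hand_eye'])"
```

```text
[[-8.18226645e-04 -9.44783721e-01 -3.27693533e-01  8.37463839e+01]
 [ 9.99999390e-01 -5.29805798e-04 -9.69424844e-04 -7.23296306e-01]
 [ 7.42282878e-04 -3.27694126e-01  9.44783578e-01 -1.42807525e+02]
 [ 0.00000000e+00  0.00000000e+00  0.00000000e+00  1.00000000e+00]]
```

View pics/scene1.png

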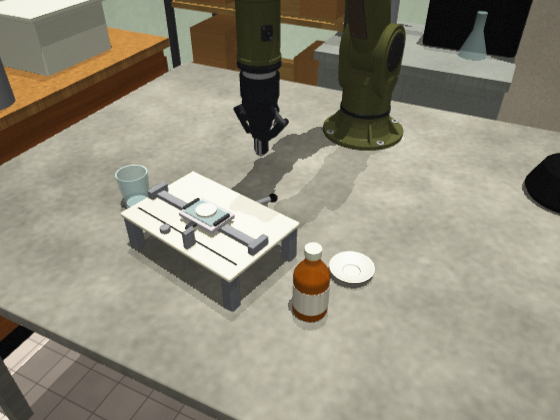

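The scene view shows the arm well clear above the stage, with the fingertips in front of the lip at about (262,150). I'll lower between the spokes.

step_arm --claw '[0,0,0,0,0]' --dp '[[-0.3,-0.8,3],[0,0,4],[0,0,3],[0,0,0],[0,0,0]]' --turn '[[0,0,0],[0,0,0],[0,0,0],[0,0,0],[0,0,0]]'

```text
clock: 2.75
ee_pos: [491.3, -85.7, 58.0]
tool_rot: [0.34, 3.123, 0.0]
contact_force: [-0.3, -0.3, 0.8]
finger_gap: -0.002
```

```bash
python3 -c "
from h import *
delta(52,51,50)"
```

```text
t 2.75 target [532.12726046 -36.2749612 ] 50 now [491.25071606 -85.71882158  57.98316311] F [-0.34239414 -0.2974214   0.78291075]
now f,s 81.21342991348851 -6.115345787064772
dp_cm [-2.9277125   5.70801172  0.80017668] turn [7.98953258e-05 4.80141855e-04 1.18275472e-03]
```

step_arm --claw '[0,0,0,0,0]' --dp '[[-0.7,0.9,0.8],[-0.15,0.9,0],[-0.15,0.9,0],[-0.4,0.8,0],[-0.4,0.9,0]]' --turn '[[0,0,0],[0,0,0],[0,0,0],[0,0,0],[0,0,0]]'

```text
clock: 3.25
ee_pos: [517.9, -47.1, 49.3]
tool_rot: [-0.342, -3.123, 0.001]
contact_force: [-1.6, -4.4, 0.3]
finger_gap: 0.001
```

step_arm --claw '[0,0,0,0,0]' --dp '[[-0.4,0.6,0],[-0.4,0.6,0],[-0.5,0.5,0],[0,0,0],[0,0,0]]' --turn '[[0,0,0],[0,0,0],[0,0,0],[0,0,0],[0,0,0]]'

```text
clock: 3.75
ee_pos: [534.8, -32.4, 49.0]
tool_rot: [0.34, 3.122, 0.002]
contact_force: [0.5, 0.8, -0.6]
finger_gap: -0.003
```

```bash
python3 -c "
from h import *
delta(50,54.5,50)
from cell import vision
for n in ('wrist','top'):
    f=vision.grab_frame(n);cv2.imwrite(f'pics/{n}2.png',f['frame'][:,:,::-1])
im=cv2.imread('pics/top2.png');cv2.imwrite('pics/top2z.png',cv2.resize(im[125:275,265:445],None,fx=4,fy=4,interpolation=2))"
```

```text
t 3.75 target [534.83700276 -33.29045175] 50 now [534.82169175 -32.43033376  48.96202136] F [ 0.4776533   0.82169775 -0.56687894]
now f,s 50.20100283352343 55.33644201089004
dp_cm [-0.02010614 -0.0835492  -0.10387322] turn [0.00110609 0.00085128 0.00098729]
```

View pics/top2z.png

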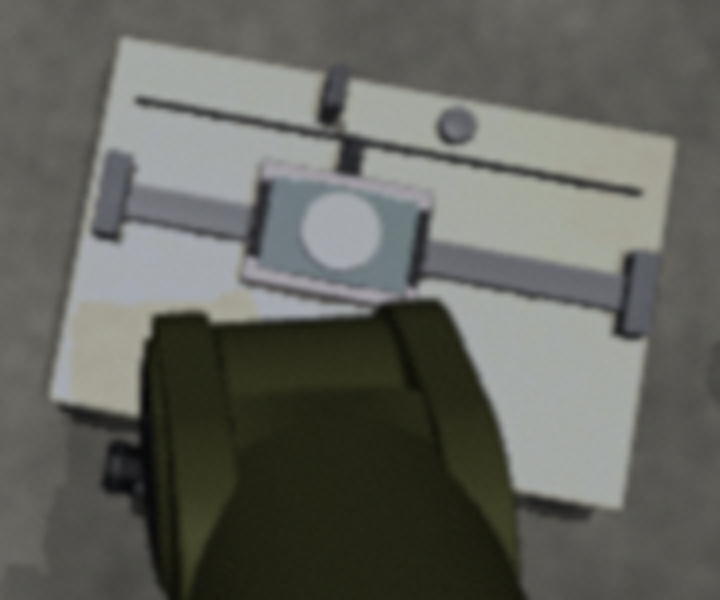

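View pics/wrist2.png

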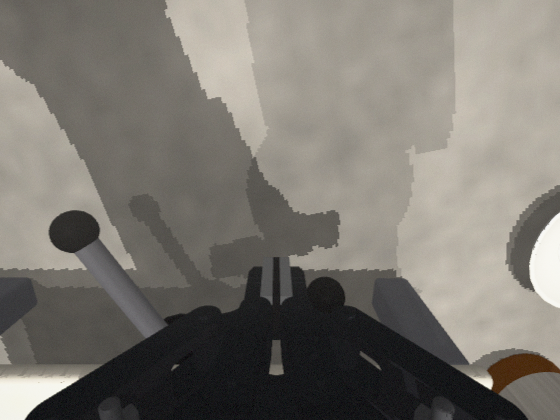

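The carriage moved about 14 mm (disc now at zoom 341,230), and the next spoke is in front (wrist ball at 75,232). I'll lift over it.

step_arm --claw '[0,0,0,0,0]' --dp '[[0.2,-1.2,0],[0,-1,-3],[0,-1.5,-4],[0,-3,0],[0,-3,0]]' --turn '[[0,0,0],[0,0,0],[0,0,0],[0,0,0],[0,0,0]]'

```text
clock: 4.35
ee_pos: [511.6, -129.1, 120.5]
tool_rot: [0.34, 3.12, -0.001]
contact_force: [0.2, -0.2, -1.3]
finger_gap: 0.003
```

step_arm --claw '[0,0,0,0,0]' --dp '[[0,-2.5,0],[0,0,0],[0,0,3],[0,0,3],[0,0,0]]' --turn '[[0,0,0],[0,0,0],[0,0,0],[0,0,0],[0,0,0]]'

```text
clock: 4.85
ee_pos: [503.4, -151.3, 56.1]
tool_rot: [-0.341, -3.117, -0.002]
contact_force: [-0.6, -0.7, -0.3]
finger_gap: 0.001
```

```bash
python3 -c "
from h import *
delta(50,-66,50)
from cell import vision
for n in ('wrist','top'):
    f=vision.grab_frame(n);cv2.imwrite(f'pics/{n}3.png',f['frame'][:,:,::-1])
    np.savez(f'{n}3.npz',**{k:np.array(v) for k,v in f.items()})
im=cv2.imread('pics/top3.png');cv2.imwrite('pics/top3z.png',cv2.resize(im[125:275,265:445],None,fx=4,fy=4,interpolation=2))"
```

```text
t 4.85 target [ 508.77133893 -150.93751363] 50 now [ 503.40964016 -151.27869288   56.14702459] F [-0.55474362 -0.66808916 -0.27856499]
now f,s 55.16095471085043 -67.49290435350687
dp_cm [-0.51976854  0.14874059  0.61173375] turn [ 0.00061369 -0.00590839  0.00033503]
```

View pics/top3z.png

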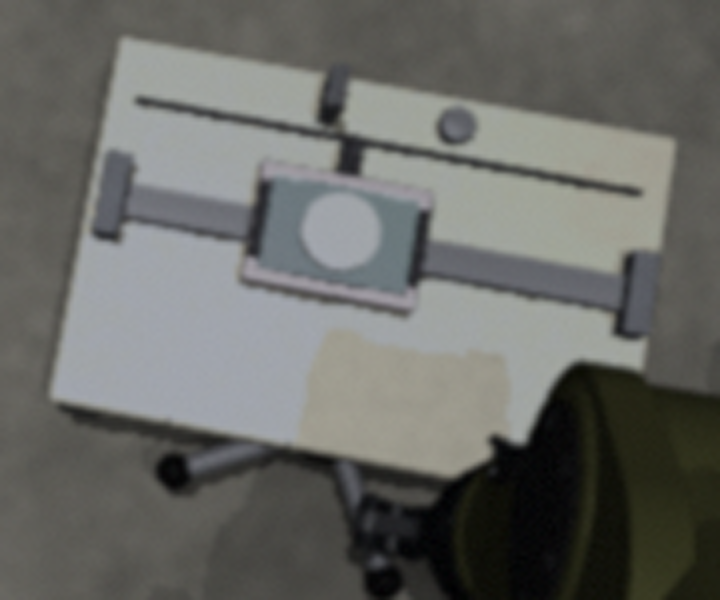

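View pics/wrist3.png

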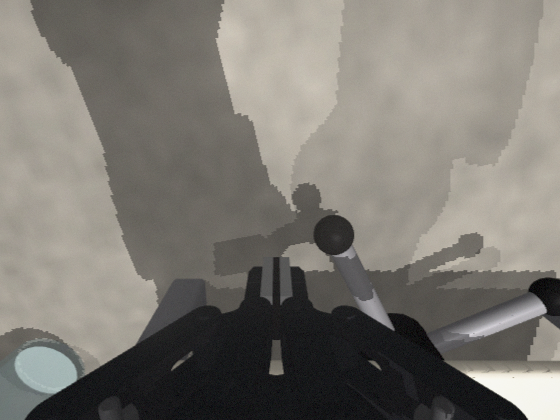

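```bash
cat > m.py <<'E'
from h import *
import sys
S=np.load("stage.npz");c,R=S["c"],S["R"]
f=dict(np.load("top0.npz"))
def P(u,v,z): return (ray(f,(265+(u+.5)/4-.5,125+(v+.5)/4-.5),z)[:2]-c)@R
E
python3 - <<'E'
from m import *
for a in ((341,230,118),(352,141,106),(350,160,106),(339,75,131),(331,112,131)): print(a,P(*a))
for a in ((173,471,60),(383,580,60)):
    d=P(*a)-[-80,0];print(np.hypot(*d),np.arctan2(d[1],-d[0]))
E
```

```text
(341, 230, 118) [11.36205707 19.38370524]
(352, 141, 106) [61.50283919 20.22861294]
(350, 160, 106) [51.36071559 19.5689433 ]
(339, 75, 131) [86.83132672 35.1936602 ]
(331, 112, 131) [67.11986825 35.92973027]
88.57652305884713 1.089271437798062
86.49543767480091 -0.4862291806439229
```

step_arm --claw '[0,0,0,0,0]' --dp '[[-0.1,1.3,0.6],[0.2,1,0],[0.4,0.9,0],[0.5,0.9,0],[0.4,0.9,0]]' --turn '[[0,0,0],[0,0,0],[0,0,0],[0,0,0],[0,0,0]]'

```text
clock: 5.45
ee_pos: [504.3, -99.9, 53.9]
tool_rot: [0.341, 3.119, -0.001]
contact_force: [1.2, -4.7, 1.7]
finger_gap: 0.004
```

step_arm --claw '[0,0,0,0,0]' --dp '[[0.2,0.7,0],[0.1,0.7,0],[0,0.6,0],[0,0,0],[0,0,0]]' --turn '[[0,0,0],[0,0,0],[0,0,0],[0,0,0],[0,0,0]]'

```text
clock: 5.95
ee_pos: [504.2, -79.0, 53.2]
tool_rot: [-0.34, -3.123, -0.001]
contact_force: [-0.1, -0.8, 0.6]
finger_gap: -0.002
```

```bash
python3 -c "
from h import *
delta(72,5,50)
from cell import vision
for n in ('scene','top'):
    f=vision.grab_frame(n);cv2.imwrite(f'pics/{n}4.png',f['frame'][:,:,::-1])
    np.savez(f'{n}4.npz',**{k:np.array(v) for k,v in f.items()})
im=cv2.imread('pics/top4.png');cv2.imwrite('pics/top4z.png',cv2.resize(im[125:275,265:445],None,fx=4,fy=4,interpolation=2))
im=cv2.imread('pics/scene4.png');cv2.imwrite('pics/scene4z.png',cv2.resize(im[160:310,110:310],None,fx=4,fy=4,interpolation=2))"
```

```text
t 5.95 target [502.65039926 -76.85962153] 50 now [504.19796767 -79.03805994  53.17096983] F [-0.09993054 -0.75749898  0.61434251]
now f,s 70.0178479720251 3.207896424415189
dp_cm [0.19791688 0.17932125 0.3172206 ] turn [ 0.00048732 -0.00018308  0.00134021]
```

View pics/top4z.png

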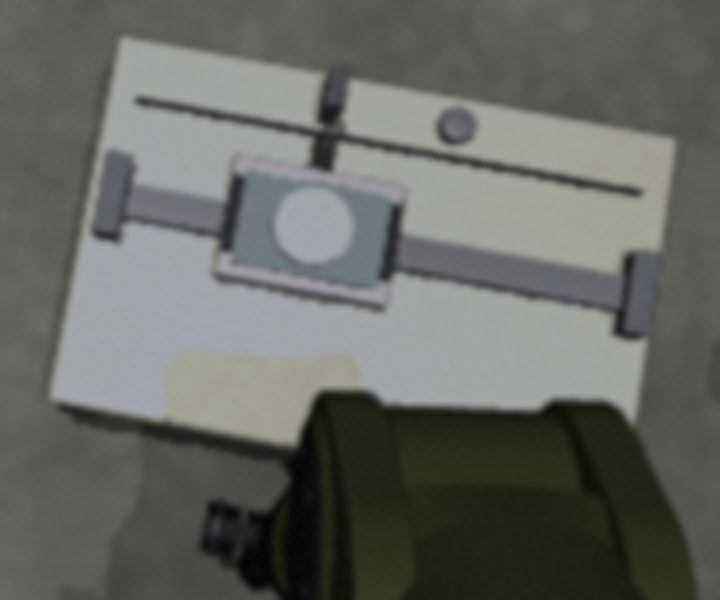

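View pics/scene4z.png

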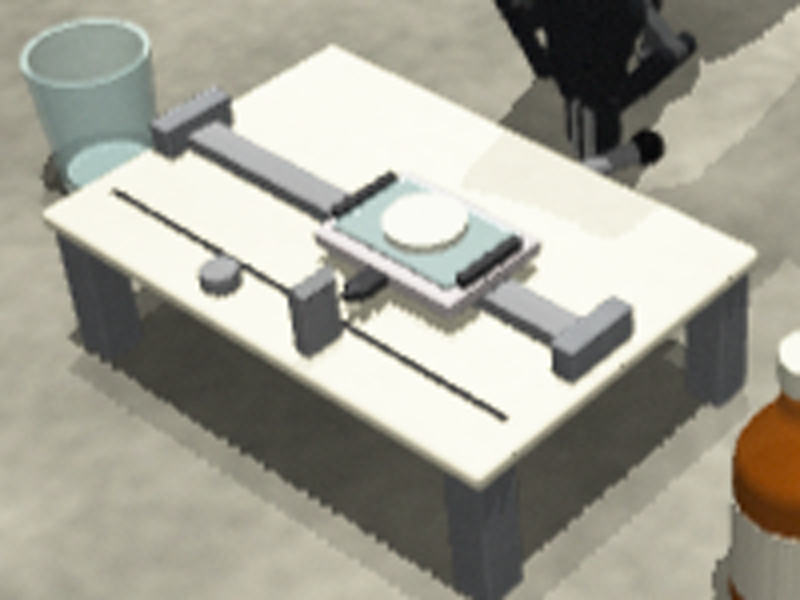

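```bash
python3 - <<'E'
from m import *
for a in ((313,224,118),(323,155,106),(326,137,106),(340,72,131),(333,100,131),(331,115,131),(320,122,90),(341,126,90)): print(a,P(*a))
d=P(383,580,60)
g=dict(np.load("scene4.npz"))
# scene frame corrected with its own stage fit
Q=lambda u,v,z:ray(g,(110+(u+.5)/4-.5,160+(v+.5)/4-.5),z)[:2]
C=np.array([Q(481,490,90),Q(755,252,90),Q(335,44,90),Q(45,213,90)])
S=np.array([[100,150],[-100,150],[-100,-150],[100,-150]],float)
c2=C.mean(0);A=S.T@(C-c2);th=np.arctan2(A[0,1]-A[1,0],A[0,0]+A[1,1]);R2=np.array([[np.cos(th),-np.sin(th)],[np.sin(th),np.cos(th)]])
print(c2,th,(C-c2)@R2-S)
for n,a in dict(tip=(349,290,105),tipb=(362,283,105),disc=(425,222,119),disc0=(384,199,119),fintop=(315,283,131),finfootR=(339,338,90),finfootnear=(310,355,90),finfootL=(294,343,90),stud=(220,268,102)).items(): print(n,(Q(*a)-c2)@R2)
E
python3 - <<'E'
import cv2,numpy as np
a=cv2.imread('pics/top4.png')[135:180,325:385]
b=cv2.imread('pics/scene4.png')[205:255,160:225]
cv2.imwrite('pics/z4.png',np.hstack([cv2.resize(a,(400,300),interpolation=0),cv2.resize(b,(390,300),interpolation=0)]))
E
```

```text
(313, 224, 118) [11.77855551 33.80448438]
(323, 155, 106) [51.39021758 33.69911455]
(326, 137, 106) [61.11092244 33.78498763]
(340, 72, 131) [88.46769537 34.95983808]
(333, 100, 131) [73.44386876 35.98517215]
(331, 115, 131) [65.58736382 35.66926588]
(320, 122, 90) [73.17273254 36.70574242]
(341, 126, 90) [73.07949279 25.45141463]
[ 651.51149011 -108.99567647] -0.22396582467004275 [[ 1.96261007  3.08142169]
 [ 1.33840468 -3.94946419]
 [-1.12473876 -1.00205793]
 [-2.17627599  1.87010044]]
tip [56.60069144 28.1440077 ]
tipb [49.28715058 29.1158694 ]
disc [10.15637971 32.83559451]
disc0 [9.52658663 4.84732027]
fintop [82.82272306 38.01592658]
finfootR [71.90909289 35.35482107]
finfootnear [88.31790246 33.72165954]
finfootL [87.22432226 21.86441795]
stud [ 80.94781451 -33.85268663]
```

View pics/z4.png

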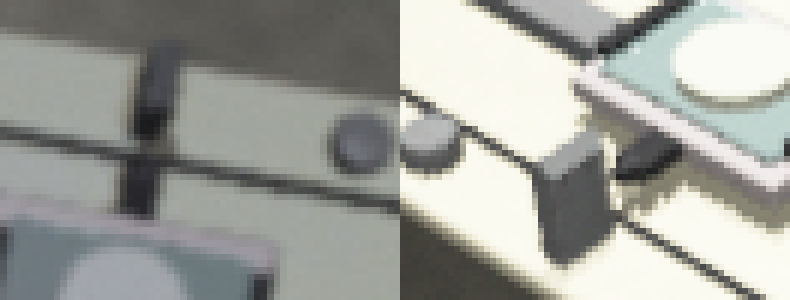

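Run:
```python
import cv2,numpy as np
a=cv2.imread('pics/top0.png')[138:163,335:365]
b=cv2.imread('pics/scene4.png')[222:252,176:206]
cv2.imwrite('pics/z5.png',np.hstack([cv2.resize(np.clip(a*1.6,0,255).astype(np.uint8),(360,300),interpolation=0),cv2.resize(b,(300,300),interpolation=0)]))
from m import *
np.set_printoptions(precision=1,suppress=True)
g=dict(np.load("scene4.npz"))
print("cams",[(lambda C:(*((C[:2]-c)@R),C[2]))(-h["R"].T@h["t"]) for h in (f,g)])
w=lambda x,y,z:[*(c+R@np.array([x,y])),z]
for fy in (31,35.5):
  for n,h,o in (("top",f,(335,138,12)),("scene",g,(176,222,10))):
    print(fy,n,[((proj(h,w(x,y,z))+.5-o[:2])*o[2]).round().tolist() for z in (90,131) for x,y in ((71,fy-5),(71,fy+5),(93,fy+5),(93,fy-5))])
print("scene corners proj",[((proj(g,w(x,y,90))-[110,160]+.5)*4).round().tolist() for x,y in ((100,150),(-100,150),(-100,-150),(100,-150))])
```

```text
cams [(np.float64(-172.58549836342854), np.float64(112.95914676993789), np.float64(917.2532162454955)), (np.float64(499.508709573873), np.float64(577.4743451445026), np.float64(670.5384644608944))]
31 top [[179.0, 234.0], [123.0, 224.0], [144.0, 105.0], [200.0, 115.0], [217.0, 170.0], [158.0, 159.0], [180.0, 35.0], [239.0, 45.0]]
31 scene [[139.0, 190.0], [176.0, 212.0], [88.0, 274.0], [50.0, 251.0], [113.0, 17.0], [151.0, 38.0], [59.0, 100.0], [21.0, 77.0]]
35.5 top [[154.0, 230.0], [98.0, 219.0], [119.0, 101.0], [175.0, 111.0], [190.0, 165.0], [131.0, 155.0], [153.0, 30.0], [212.0, 41.0]]
35.5 scene [[156.0, 200.0], [193.0, 222.0], [105.0, 284.0], [67.0, 261.0], [130.0, 26.0], [169.0, 48.0], [77.0, 110.0], [38.0, 87.0]]
scene corners proj [[472.0, 478.0], [755.0, 248.0], [327.0, 43.0], [32.0, 211.0]]
```

View pics/z5.png

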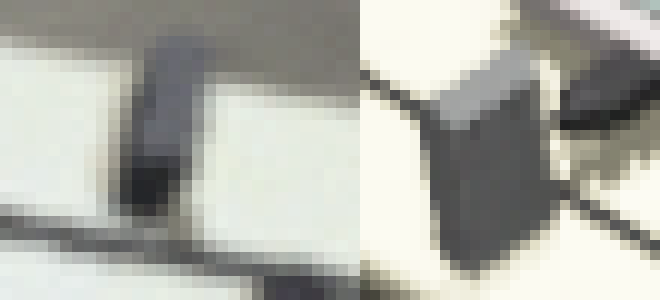

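The top view has the pointer at about y=33.8 and the fin top at about 35.4. The fin's foot reads lower, at about 31–32. I'll back off and look with the wrist camera straight over the fin line, which removes the sideways parallax.

step_arm --claw '[0,0,0,0,0]' --dp '[[0,-1.2,0],[0,0,-4.5],[0,0,-4.5],[0,0,-4.5],[0,0,-4.5]]' --turn '[[0,0,0],[0,0,0],[0,0,0],[0,0,0],[0,0,0]]'

```text
clock: 6.55
ee_pos: [500.9, -92.6, 234.6]
tool_rot: [-0.343, -3.122, 0.0]
contact_force: [1.2, -0.8, -0.8]
finger_gap: 0.002
```

step_arm --claw '[0,0,0,0,0]' --dp '[[0,0,-2],[-2,1,0],[-4,1,0],[-4,1,0],[-4,1,0]]' --turn '[[0,0,0],[0,0,0],[0,0,0],[0,0,0],[0,0,0]]'

```text
clock: 7.05
ee_pos: [648.0, -84.0, 252.9]
tool_rot: [-0.343, -3.122, 0.0]
contact_force: [0.9, -0.1, -0.7]
finger_gap: -0.001
```

step_arm --claw '[0,0,0,0,0]' --dp '[[-4,0.3,0],[-4,0,0],[-3,0,0],[0,0,0],[0,0,0]]' --turn '[[0,0,0],[0,0,0],[0,0,0],[0,0,0],[0,0,0]]'

```text
clock: 7.55
ee_pos: [754.7, -104.8, 251.2]
tool_rot: [-0.343, -3.12, 0.0]
contact_force: [-0.5, -1.0, -0.8]
finger_gap: -0.003
```

```bash
python3 -c "
from h import *
delta(-197,34,230)
from cell import vision,status
o=status.observe()
f=vision.grab_frame('wrist');cv2.imwrite('pics/wrist5.png',f['frame'][:,:,::-1])
np.savez('wrist5.npz',pos=o['ee_pos'],rot=o['tool_rot'],**{k:np.array(v) for k,v in f.items()})"
```

```text
t 7.55 target [ 771.55466397 -106.73430017] 230 now [ 754.67579718 -104.82722312  251.22848377] F [-0.47495342 -0.99892485 -0.80222041]
now f,s -180.10822974937753 32.21081447194694
dp_cm [-1.69453259  0.18075383  2.11842004] turn [-0.00032688 -0.0025827  -0.00067504]
```

View pics/wrist5.png

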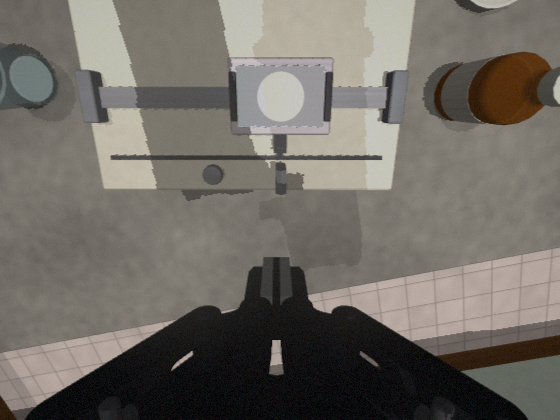

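Run:
```python
from h import *
f=dict(np.load('wrist5.npz'));print(f['intrinsics'][0])
im=f['frame'];g=cv2.cvtColor(im,cv2.COLOR_RGB2GRAY).astype(float)
for v in range(136,198,3):
    r=g[v,262:300]; bg=np.median(r); w=np.clip(bg-r-40,0,None)
    print(v,(w*np.arange(262,300)).sum()/max(w.sum(),1e-9),int((w>0).sum()))
cv2.imwrite('pics/w5z.png',cv2.resize(im[125:200,240:320,::-1],None,fx=8,fy=8,interpolation=0))
```

```text
[304.0227326    0.         275.89783357]
136 279.54626108998735 14
139 279.3156532988357 15
142 279.40903225806454 15
145 279.5622641509434 14
148 279.05940594059405 16
151 279.7734537873523 13
154 279.0494186046512 8
157 0.0 0
160 263.0 3
163 279.295652173913 9
166 280.12709030100336 9
169 280.6644736842105 10
172 0.0 0
175 0.0 0
178 0.0 0
181 0.0 0
184 0.0 0
187 0.0 0
190 280.3333333333333 6
193 280.46153846153845 8
196 0.0 0
```

View pics/w5z.png

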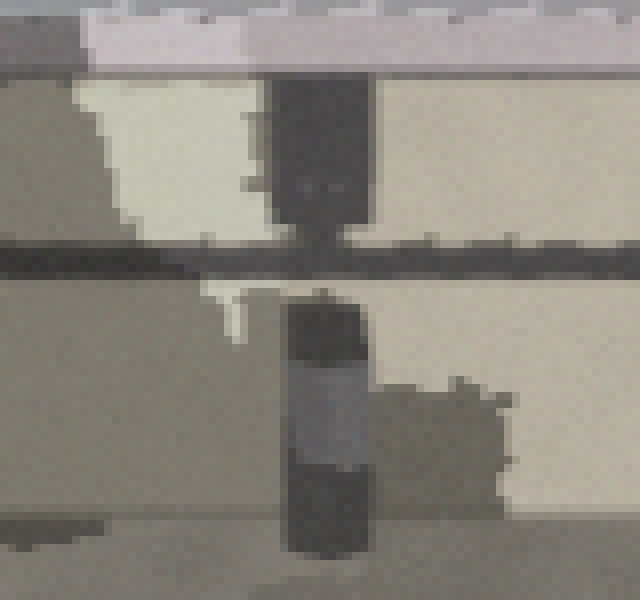

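```bash
python3 -c "
from cell import env,status
print(env.job_done(), status.observe()['clock'])"
```

```text
the job is handed in; nothing more can be done
the job is handed in; nothing more can be done
```

The pointer now stands opposite the tall fin, about 0.7 mm to its −y side, against an allowed 5 mm. I handed the job in at about 7.6 s; no verdict is reported.

- **What I did:** I pushed two front spokes towards stage +y with the shut fingers, one after the other. That took the wheel from about 0.35 to about 1.9 rad. I then backed off and lifted clear.
- **Final check:** the wrist camera, looking nearly straight down the fin line after the arm had withdrawn, put the pointer at column 280 and the fin at column 281. The arm was touching nothing, at TCP height 251 mm. The measured force stayed below about 6 N in every reading, and the bottle, beaker and dish were never approached.
- **Disagreement:** the fixed cameras agreed less well on the fin. The top view gave y ≈ 35.4 mm from its top edge but about 31–32 mm from its foot, and the scene view had offsets of several mm. The pointer read y ≈ 33.8 mm in the top view, which is within 5 mm of either top-view reading. The wrist view settled it.

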